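# Set up the letter folder for heavy paper

## Robot

A 6-joint arm with a two-finger parallel gripper is mounted at the origin on the work surface. World frame = base frame: x ahead of the robot, y to its left, z up, the work surface at z = 0. Lengths are in mm, angles in rad, forces in N, time in s.
With the tool pointing down it reaches from about 300 to 750 mm from the base axis. Payload 8.5 kg.
Tool frame: the origin (TCP) lies at the very end of the fingers, on their centre line; the grasp point (between the pads) lies 19 mm behind it (robot.hold_point_z is the distance from the TCP to the grasp point, in mm); z points along the fingers, y is the line along which they close (so a half turn about z gives the same grasp; the last joint's range is limited). The gripper opens to 85 mm and grips with 20 to 120 N. Pads are 22 mm wide; open, the fingers measure 114 mm over their backs; the gripper's body (76 mm by 85 mm) begins 54 mm behind the grasp point. The pads swing forward as they close: fully open they stand 13 mm farther back than shut.
Start: joints at [1.045, 0.381, 1.297, -0, 1.464, -0.215], TCP at [168.192, 523.633, 231.322] pointing down, gripper open.
Joint ranges: [-3.11, 3.11], [-0.89, 2.33], [0.22, 2.48], [-1.42, 4.56], [0.17, 2.85], [-2.88, 2.88]. Speed limits (rad/s): [2.39, 2.39, 3.14, 3.14, 3.14, 3.14].

## Interface

Orientations are given as a rotation vector (axis times angle).
In Python, from cell import robot, vision, look_for, masks_of, place_of gives the robot as it stands.
- The arm moves only by the tool carry_out, never from a script. Its argument "deltas" is one flat list of numbers, 7 for each row, row after row: the shift along the tool's x, y, z in mm, then the turn, a rotation vector about the tool's x, y, z in degrees, then the opening, from 0 (shut) to 1 (fully open). In form: [x, y, z, ax, ay, az, claw, x, y, z, ax, ay, az, claw, ...]. A call has 1 to 8 rows; each row is the pose to reach, as a shift and turn from the pose commanded when the call began, along the tool's axes at that moment; what a row does not reach only later rows make up. A row lasts 1/12 s, in which the tool goes at most 41.7 mm and 7.16 degrees, less where a joint would pass 70% of its speed; a pose out of reach is approached as far as the arm can. A call with a gripper value outside its range is refused whole. The fingers move at their own pace and stop on an object; "force" is the grip in N (left out, the last holds). Time passes only in rows, so rows that repeat a pose let the fingers close. It gives the time, the measured TCP pose, the force, the opening and the grip force at its end, in the units of the state.
- robot.get_state(): the state, without advancing time (a new reading comes with each control period).
- vision.get_image(name): name is "scene" or "side" or "wrist"; returns a dict with "img" (400x640x3 uint8, red, green, blue), "depth" (400x640 float32, mm along the optical axis (not along the pixel's ray), 0 where there is no reading), "fx", "fy", "cx", "cy" (pixels), "extrinsics" (4x4, takes a point from camera to world coordinates). Camera axes: x right, y down, z forward; pixel columns grow to the right and rows downward; lengths in mm; the calibration is good to about 2 mm. A picture is of the moment at which its call begins.
- robot.sign_off(): hands the job in; it is judged then, once.
Trained networks look in the newest picture that a camera, given by its name, has taken for a name from the list of things; names that differ only in an ending like _2 or _b are one class to them, and where a whole thing is asked for, a point or a joint stands for the part that bears it (a point fixed in the world has none). Each returns a list of dicts, best first, with "score" (0 to 1); they miss things now and then, are a little off and sometimes report something else, mostly with a low value. They report only what shows in the picture. A call takes as long as a camera call.
- look_for(camera, target): "rect" ([left, top, width, height] in pixels, round what is visible of it).
- masks_of(camera, target): "mask" (400x640 bool, what is visible of it) and "rect" ([left, top, width, height] in pixels, round what is visible of it).
- place_of(camera, target): "xy" ([column, row] in pixels: a listed point, or the origin of a listed thing).
The state is a dict: "t": time; "q": joint angles; "dq": joint speeds; "effort": joint torques, N m; "position": TCP position; "orientation": TCP orientation; "wrist_force": force on the tool from outside, world axes, zero at the start; "wrist_torque": the same for the moment, N m; "grip_width": opening from 0.0 (shut) to 1.0 (fully open); "grasp_force": force on a finger pad.
Only numpy, scipy, OpenCV 4.12 (cv2) and the standard library are available. Lean on these libraries where they do the work, as an engineer would, in place of code of your own. Each camera call takes 0.05 s, during which the arm holds its last target. There are 200 camera calls.

## Task

Get the letter-folding machine ready to be loaded with heavy paper: throw its paper-thickness lever into the third notch from the left, the one marked with three strokes, and press the feed-table lever down until it stays down by itself. Leave everything else on the desk where it is.

Things in the scene. Friction and masses are not known exactly. Their poses are not given: they have to be found in the camera images.
- folder: letter-folding machine, grey, white and black, 340 mm deep, 620 long, hood 190 high; fixed. Feed table at its right (-y), sloping aluminium fold plate (to 250 mm high) and delivery tray at its left. Origin: centre of the underside; x away from the robot, y left, z up. Both levers are on the near face (x = -170 mm, y -140 to 140); the frame there is 170 mm high
- thickness_lever (a joint): angle (rad) of the paper-thickness lever, standing up before a toothed quadrant on the near face; swings left-right about the machine's x. Four notches, left (thin) to right (thick): 0, 0.26, 0.52, 0.78; grows to the right (-y); upright at 0.39. 4 to 6 N at the knob takes it over a crest, half-way between notches; let go, it snaps into the nearest notch. Starts in the first or second
- thickness_knob (a point): centre of that lever's black round knob, 19 mm across, 36 mm long along the lever, 105 mm from the pivot; it moves 27 mm from notch to notch, 222 to 230 mm above the desk, free on both sides and above
- thickness_pivot (a point): pivot of the thickness lever, in the plane in which the knob swings, at (-188, 75, 125) mm in the machine's frame
- three_strokes (a point): the mark of the third notch: a group of three white strokes on the black scale plate on top of the frame, just behind the knob's path. One, two, three and four strokes stand from left to right, each group 38 mm behind the knob's place in that notch, at the same machine y. Height 172 mm
- table_lever (a joint): angle (rad) of the sprung feed-table lever: 0 up (at rest, sloping 0.40 rad up to the right), grows as it is pressed down, end stop at 0.55 (0.15 rad below level). It pushes back with 2 to 9 N at the pad; past 0.44 a catch draws it down, and let go it stays at about 0.50; a few newtons upward free it. Let go before that, it springs back up. The feed table sinks with it
- table_pad (a point): middle of the top face of that lever's black pad: 30 mm (machine x) by 46 mm (along the lever), 14 mm thick, right of the thickness lever, its middle 32 mm before the near face. 105 mm from the pivot along the lever and 7 mm above the lever's centre line; about 172 mm above the desk when up, 121 mm when held down
- table_pivot (a point): point on the hinge axis (along machine x) of the feed-table lever, level with the pad's middle, at (-202, -30, 125) mm in the machine's frame
- mug: white ceramic mug, 82 mm across, 95 mm tall; loose, to be left where it is. Origin at the centre of its underside
- ramekin: small white ceramic bowl, 84 mm across, 45 mm tall; loose, to be left where it is. Origin at the centre of its underside
- salt: clear shaker with a steel cap, 42 mm across, 80 mm tall; loose, to be left where it is. Origin at the centre of its underside
- pepper: the twin of the salt shaker; loose, to be left where it is. Origin at the centre of its underside
- stapler: black desk stapler, 150 x 38 mm, 45 mm tall, its length along its own x; loose, to be left where it is. Origin at the centre of its underside
- notebook: black spiral notebook lying flat, 105 x 150 mm, 13 mm thick; loose, to be left where it is. Origin at the centre of its underside

How it is judged (in metres and radians):
At the end, for the whole second after the job is handed in: the thickness lever rests in the third notch (0.52 rad, within 0.06) and the feed-table lever is held down by its catch (about 0.50 rad, at least 0.46), both still and let go (value of joint thickness_lever between 0.46 and 0.58 rad and value of joint table_lever above 0.46 rad and velocity of joint thickness_lever between -0.05 and 0.05 rad/s and velocity of joint table_lever between -0.05 and 0.05 rad/s); the robot touches nothing.
It fails at once if something else on the desk was shifted by more than 30 mm (distance of any of mug, ramekin, salt, pepper, stapler, notebook from where it was at the start of the episode above 0.03 m).
It also fails if it takes over 45 s, if anything falls off the work surface, if the arm or the gripper's body presses on something with over 40 N, if the wrist force passes 120 N, or if a joint passes its speed limit or range.

## Working session

There is one attempt and no reset: what is moved stays moved. The work goes in short steps, Python scripts to look and compute and a tool call to move; the robot and the scene stay as the last step left them, time stands still between calls to the robot, and variables do not carry over. Pictures are saved under pics/ and viewed, at most 10 in all, crops included, and the job is handed in when it is done.

Besides the shell and the picture viewer there is one more tool, called after "Request:" by a JSON object that holds its "method" and its "body", one argument or row to a line. carry_out: Moves the arm, as the interface text tells. Its arguments: {"type":"object","properties":{"deltas":{"type":"array","items":{"type":"number"}},"force":{"type":"number"}},"required":["deltas"]}

```bash
mkdir -p pics; ls
cat > h.py <<'E'
import numpy as np, cv2
from cell import robot, vision, look_for, masks_of, place_of
def w(im,uv,d=None):
    u,v=uv; 
    if d is None:
        p=im["depth"][int(v)-2:int(v)+3,int(u)-2:int(u)+3]; d=np.median(p[p>0]) if (p>0).any() else np.nan
    return (im["extrinsics"]@[(u-im["cx"])/im["fx"]*d,(v-im["cy"])/im["fy"]*d,d,1])[:3]
def proj(im,P):
    c=np.linalg.inv(im["extrinsics"])@[*P,1]; return np.array([im["fx"]*c[0]/c[2]+im["cx"],im["fy"]*c[1]/c[2]+im["cy"]])
E
python3 - <<'E'
from h import *
s=robot.get_state(); print(s["t"],s["position"],s["orientation"])
for c in ("scene","side"):
    im=vision.get_image(c); cv2.imwrite(f"pics/{c}0.png",im["img"][:,:,::-1]); print(c,im["extrinsics"].round(2).tolist(),im["fx"])
    for t in ("folder","thickness_knob","thickness_pivot","three_strokes","table_pad","table_pivot","mug","ramekin","salt","pepper","stapler","notebook"):
        print(t,[(np.round(r["xy"]).tolist(),round(r["score"],2),w(im,r["xy"]).round().tolist()) for r in place_of(c,t)[:2]])
E
```

```text
pics
0.0 [168.04843189 523.38823154 230.72513617] [-4.86152990e-01 -3.10321381e+00  2.11314943e-03]
scene [[0.6, 0.69, -0.4, 982.92], [0.8, -0.52, 0.29, -279.89], [-0.01, -0.49, -0.87, 1058.97], [0.0, 0.0, 0.0, 1.0]] 389.0314126767503
folder [([350.0, 255.0], 0.58, [727.0, -17.0, 136.0])]
thickness_knob [([332.0, 145.0], 0.48, [365.0, 199.0, 40.0]), ([260.0, 222.0], 0.39, [451.0, -133.0, 11.0])]
thickness_pivot [([368.0, 160.0], 0.48, [569.0, 162.0, 216.0])]
three_strokes [([328.0, 178.0], 0.85, [528.0, 62.0, 170.0])]
table_pad [([264.0, 203.0], 0.83, [485.0, -117.0, 165.0])]
table_pivot [([293.0, 192.0], 0.8, [439.0, -4.0, 41.0]), ([338.0, 152.0], 0.71, [379.0, 217.0, 3.0])]
mug [([226.0, 258.0], 0.66, [523.0, -272.0, 87.0])]
ramekin [([339.0, 155.0], 0.95, [393.0, 208.0, 6.0])]
salt [([359.0, 142.0], 0.79, [393.0, 295.0, 9.0])]
pepper [([369.0, 158.0], 0.58, [566.0, 168.0, 218.0])]
stapler [([303.0, 188.0], 0.81, [443.0, 28.0, 37.0])]
notebook [([262.0, 219.0], 0.85, [444.0, -124.0, 11.0])]
side [[0.95, -0.22, 0.22, 303.04], [-0.31, -0.7, 0.64, -663.2], [0.01, -0.68, -0.74, 931.61], [0.0, 0.0, 0.0, 1.0]] 405.42495216279184
folder [([362.0, 225.0], 0.94, [632.0, -75.0, 124.0]), ([262.0, 179.0], 0.41, [443.0, 273.0, 21.0])]
thickness_knob [([288.0, 161.0], 0.73, [494.0, 115.0, 216.0])]
thickness_pivot [([290.0, 194.0], 0.92, [484.0, 79.0, 131.0])]
three_strokes [([304.0, 181.0], 0.93, [524.0, 75.0, 171.0]), ([315.0, 241.0], 0.5, [491.0, -122.0, 171.0])]
table_pad [([313.0, 241.0], 0.88, [488.0, -119.0, 170.0])]
table_pivot []
mug [([331.0, 334.0], 0.7, [467.0, -311.0, 87.0])]
ramekin []
salt [([313.0, 240.0], 0.7, [488.0, -115.0, 168.0]), ([241.0, 176.0], 0.53, [380.0, 294.0, 32.0])]
pepper [([264.0, 180.0], 0.74, [450.0, 273.0, 15.0])]
stapler [([274.0, 241.0], 0.69, [418.0, 14.0, 29.0]), ([287.0, 197.0], 0.26, [503.0, 187.0, 3.0])]
notebook [([292.0, 290.0], 0.71, [424.0, -138.0, 10.0])]
```

View pics/scene0.png

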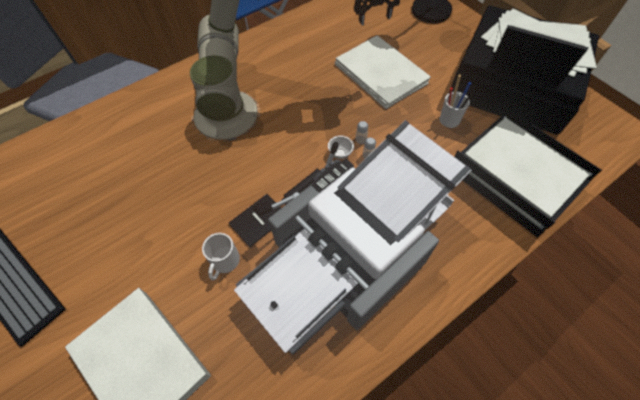

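View pics/side0.png

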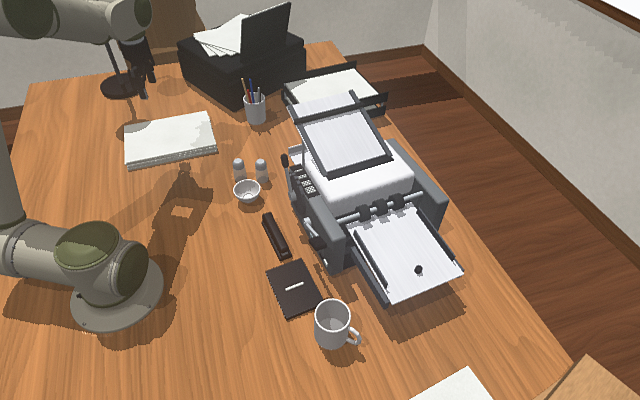

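The scene view shows the folder with its near face turned to the robot. The stapler, ramekin and shakers are in front of it on the desk, and the mug is at its right. Next I'll fix the machine frame.

Run:
```python
from h import *
for c,(a,b,e,f) in (("side",(225,100,385,320)),("scene",(200,110,400,260))):
    im=vision.get_image(c)
    cr=im["img"][b:f,a:e]; k=min(800/cr.shape[1],600/cr.shape[0]); cv2.imwrite(f"pics/{c}1.png",cv2.resize(cr,None,fx=k,fy=k,interpolation=cv2.INTER_CUBIC)[:,:,::-1]); print(k)
    v,u=np.mgrid[:400,:640]; d=im["depth"]; P=np.stack([(u-im["cx"])/im["fx"]*d,(v-im["cy"])/im["fy"]*d,d,np.ones_like(d)],-1)@im["extrinsics"].T; P=P[d>0][:,:3]
    m=(abs(P[:,2]-170)<4)&(P[:,0]>450)&(P[:,0]<640)&(abs(P[:,1])<230); Q=P[m]
    for y in range(-190,190,20):
        q=Q[(Q[:,1]>=y)&(Q[:,1]<y+20)]
        if len(q): print(y+10,len(q),np.percentile(q[:,0],[0,10,50,90,100]).round())
```

```text
2.727272727272727
-140 40 [480. 482. 506. 550. 557.]
-120 156 [480. 488. 537. 559. 564.]
-100 112 [492. 526. 542. 557. 564.]
-80 103 [521. 526. 541. 557. 636.]
-60 123 [519. 525. 543. 635. 640.]
-40 95 [518. 521. 538. 554. 635.]
-20 150 [516. 521. 547. 617. 639.]
0 100 [513. 517. 535. 552. 555.]
20 87 [512. 515. 532. 548. 553.]
40 86 [501. 508. 528. 547. 552.]
60 70 [500. 513. 528. 547. 549.]
80 69 [483. 498. 527. 542. 546.]
100 64 [481. 495. 527. 541. 544.]
120 64 [494. 509. 524. 538. 542.]
140 53 [500. 503. 519. 534. 536.]
4.0
-160 5 [487. 489. 493. 499. 500.]
-140 52 [484. 489. 512. 556. 564.]
-120 149 [482. 491. 538. 561. 567.]
-100 94 [493. 532. 547. 560. 565.]
-80 89 [526. 530. 544. 560. 637.]
-60 101 [523. 529. 546. 635. 640.]
-40 97 [522. 528. 543. 579. 608.]
-20 93 [521. 525. 540. 615. 638.]
0 72 [517. 520. 535. 548. 551.]
20 84 [505. 518. 532. 546. 550.]
40 90 [502. 514. 530. 544. 548.]
60 85 [509. 511. 527. 542. 545.]
80 79 [487. 508. 524. 540. 543.]
100 83 [503. 507. 524. 538. 542.]
120 83 [497. 506. 521. 535. 541.]
140 43 [503. 508. 522. 536. 538.]
```

View pics/side1.png

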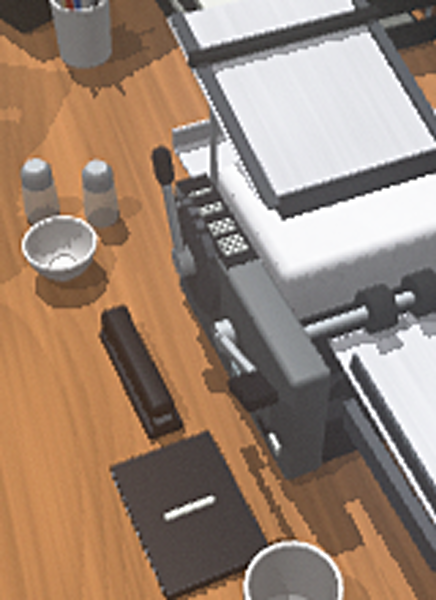

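View pics/scene1.png

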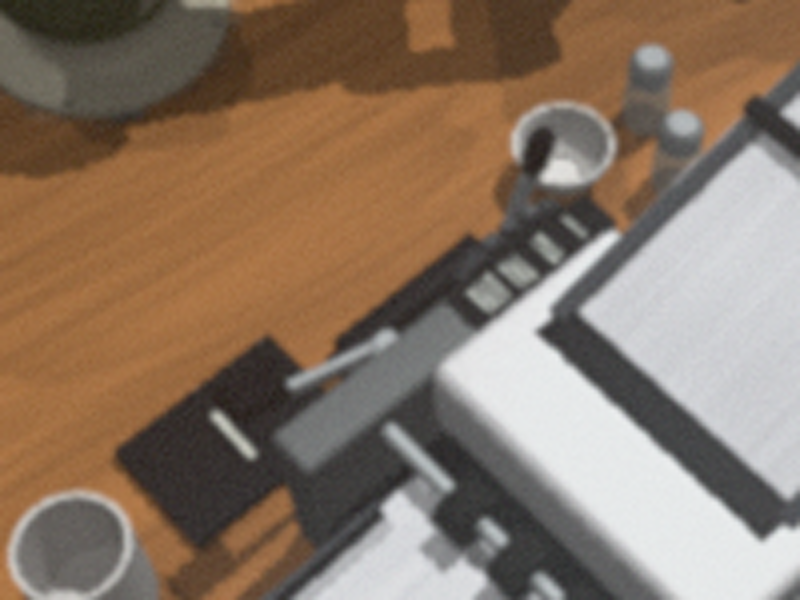

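The side crop shows the knob at about (163,165) crop pixels, which is (285,160) in the full picture. The pad is at (253,388), and the stroke groups run from (195,187) to (232,243). The scene crop shows the knob at (537,152), which is (334,148) in full, and the four groups at crop (573,225), (547,247), (517,270) and (487,292). I'll fit the machine pose to all of these.

Run:
```python
from h import *
from scipy.optimize import least_squares
S=vision.get_image("scene"); D=vision.get_image("side")
L=lambda a:(-188,75-105*np.sin(a-.39),125+105*np.cos(a-.39))
st=lambda a:(-150,L(a)[1],172)
obs=[(S,lambda t,a=a:st(a),(200+x/4,110+y/4)) for a,(x,y) in zip((0,.26,.52,.78),((573,225),(547,247),(517,270),(487,292)))]
k=2.727
obs+=[(D,lambda t:st(.52),(225+220/k,100+226/k)),(D,lambda t:st(.78),(225+232/k,100+243/k)),
 (D,lambda t:L(t),(225+163/k,100+165/k)),(S,lambda t:L(t),(334,148)),
 (D,lambda t:(-202,-124,172.3),(313,241)),(S,lambda t:(-202,-124,172.3),(264,203))]
def W(p,m): c,s=np.cos(p[2]),np.sin(p[2]); return np.array([p[0]+c*m[0]-s*m[1],p[1]+s*m[0]+c*m[1],m[2]])
f=lambda p:np.concatenate([proj(i,W(p,g(p[3])))-np.array(x) for i,g,x in obs]+[[0]])
r=least_squares(f,[678,25,.1,.2],loss="soft_l1",x_scale=[10,10,.05,.1]); p=r.x
print(p,f(p)[:-1].reshape(-1,2).round(1).tolist())
np.save("p.npy",p)
for n,m in [("knob",L(p[3])),("k0",L(0)),("k1",L(.26)),("k3",L(.52)),("k3.5",L(.65)),("pad",(-202,-124,172)),("padDown",(-202,-135,121)),("face",(-170,0,170)),("origin",(0,0,0))]: print(n,W(p,m).round(1))
for n in ("scene","side"):
  for t in ("mug","ramekin","salt","pepper","stapler"):
    i={"scene":S,"side":D}[n]; 
    for q in masks_of(n,t)[:1]:
      v,u=np.nonzero(q["mask"]); P=np.array([w(i,(a,b),i["depth"][b,a]) for a,b in zip(u,v) if i["depth"][b,a]>0]); P=P[P[:,2]>8]
      print(n,t,round(q["score"],2),np.percentile(P,[3,97],axis=0).round().tolist() if len(P) else 0)
```

```text
[6.81381377e+02 1.42087149e+01 6.17851085e-02 4.67086056e-02] [[0.8, -0.0], [0.1, -0.3], [-0.0, -0.6], [0.1, -0.8], [0.6, 0.2], [-0.2, 0.6], [1.1, -0.2], [-0.0, -0.8], [0.8, 0.0], [-1.7, -0.1]]
knob [486.9 112.7 223.9]
k0 [486.6 117.3 222.1]
k1 [488.3  91.  229.1]
k3 [489.9  63.9 229.1]
k3.5 [490.8  50.5 226.5]
pad [ 487.4 -122.   172. ]
padDown [ 488.1 -133.   121. ]
face [511.7   3.7 170. ]
origin [681.4  14.2   0. ]
scene mug 0.7 [[446.0, -327.0, 12.0], [528.0, -242.0, 94.0]]
scene ramekin 0.68 [[349.0, 162.0, 10.0], [445.0, 255.0, 102.0]]
scene salt 0.75 [[372.0, 291.0, 11.0], [400.0, 323.0, 80.0]]
scene pepper 0.67 [[437.0, 268.0, 16.0], [465.0, 297.0, 80.0]]
scene stapler 0.88 [[416.0, -29.0, 27.0], [444.0, 95.0, 45.0]]
side mug 0.76 [[442.0, -326.0, 11.0], [523.0, -235.0, 96.0]]
side ramekin 0.68 [[349.0, 182.0, 10.0], [420.0, 259.0, 47.0]]
side salt 0.51 [[361.0, 296.0, 14.0], [396.0, 323.0, 81.0]]
side pepper 0.71 [[428.0, 272.0, 12.0], [462.0, 298.0, 82.0]]
side stapler 0.74 [[406.0, -32.0, 9.0], [446.0, 104.0, 46.0]]
```

Request:
{"method": "carry_out", "body": {
  "deltas": [-35,-24,-20,0,0,-5,0.5,-70,-48,-40,0,0,-11,0.5,-105,-72,-60,0,0,-17,0.5,-140,-96,-65,0,0,-22,0.5,-175,-120,-65,0,0,-22,0.5,-210,-144,-65,0,0,-22,0.5,-245,-168,-65,0,0,-22,0.5,-260,-178,-65,0,0,-22,0.5]
}}

```text
t: 2.67
position: [362.3, 272.6, 296.6]
orientation: [-0.114, 3.139, 0.0]
wrist_force: [0.4, 0.7, -0.9]
grip_width: 0.503
grasp_force: 0.0
```

```bash
cat >> h.py <<'E'
from scipy.spatial.transform import Rotation as R
def to(P,yaw_y=None):
    s=robot.get_state(); r=R.from_rotvec(s["orientation"]); M=r.as_matrix()
    print("t",s["t"],"pos",s["position"].round(1),"F",s["wrist_force"].round(1),"grip",s["grip_width"],"y-axis yaw",np.degrees(np.arctan2(M[1,1],M[0,1])).round(1),"zax",M[:,2].round(3))
    for p in P: print(p,"->",(M.T@(np.array(p)-s["position"])).round(1))
E
python3 -c "
from h import *
to([(488,112,290),(488,112,222)])"
```

```text
t 2.6667 pos [362.3 272.6 296.6] F [ 0.4  0.7 -0.9] grip 0.5028275534511024 y-axis yaw 94.2 zax [ 0.001  0.    -1.   ]
(488, 112, 290) -> [-113.7 -169.3    6.7]
(488, 112, 222) -> [-113.6 -169.3   74.7]
```

Request:
{"method": "carry_out", "body": {
  "deltas": [-23,-33,0,0,0,0,0.5,-46,-66,0,0,0,0,0.5,-69,-99,0,0,0,0,0.5,-92,-132,0,0,0,0,0.5,-113,-164,6,0,0,0,0.5,-113,-164,6,0,0,0,0.5]
}}

```text
t: 3.17
position: [489.0, 114.6, 288.8]
orientation: [0.106, -3.139, 0.002]
wrist_force: [0.2, 1.3, -0.6]
grip_width: 0.497
grasp_force: 0.0
```

```bash
python3 -c "
from h import *
im=vision.get_image('wrist'); cv2.imwrite('pics/w1.png',im['img'][:,:,::-1])
for n in ('wrist','side'):
  i=im if n=='wrist' else vision.get_image(n)
  for r in place_of(n,'thickness_knob')[:2]: print(n,r,w(i,r['xy']))
p=np.load('p.npy')
print([proj(im,q).round() for q in ((486.6,117.3,222),(487,124,240))])
to([(487,118,218)])"
```

```text
wrist {'xy': [324.0, 201.5], 'score': 0.57} [476.64993576 116.30221957 234.9793707 ]
side {'xy': [284.5, 160.0], 'score': 0.81} [482.73368832 110.60437974 227.90751068]
[array([324., 209.]), array([334., 218.])]
t 3.3667 pos [485.5 119.9 290.5] F [-0.1  0.3  0.6] grip 0.5010922351248448 y-axis yaw 94.2 zax [ 0.  0. -1.]
(487, 118, 218) -> [-1.3 -2.1 72.5]
```

View pics/w1.png

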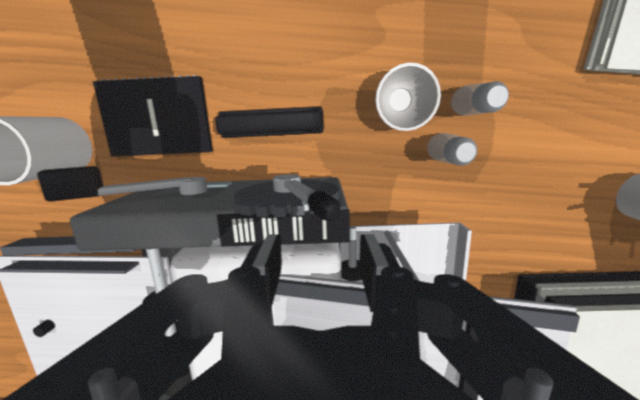

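The wrist picture shows the knob at about (322,203), between the open fingers, with one to four strokes to its lower left. It sits about 4 mm nearer the robot than my fit, so I'm shifting x before going down.

Request:
{"method": "carry_out", "body": {
  "deltas": [2,-1,25,0,0,0,0.5,2,-1,45,0,0,0,0.5,2,-1,58,0,0,0,0.5,2,-1,68,0,0,0,0.5,2,-1,72,0,0,0,0.5,2,-1,72,0,0,0,0.5]
}}

```text
t: 3.87
position: [483.3, 119.2, 218.1]
orientation: [0.118, -3.138, -0.0]
wrist_force: [1.0, 0.1, -0.4]
grip_width: 0.501
grasp_force: 0.0
```

```bash
python3 -c "
from h import *
to([(484,118,218),(487,64,218)])
im=vision.get_image('side'); cv2.imwrite('pics/s2.png',cv2.resize(im['img'][100:250,220:400],None,fx=4,fy=4)[:,:,::-1])"
```

```text
t 3.8667 pos [483.3 119.2 218.1] F [ 1.   0.1 -0.4] grip 0.5013232417752421 y-axis yaw 94.3 zax [-0.001  0.    -1.   ]
(484, 118, 218) -> [-0.6 -1.2  0.1]
(487, 64, 218) -> [  0.4 -55.3   0.1]
```

View pics/s2.png

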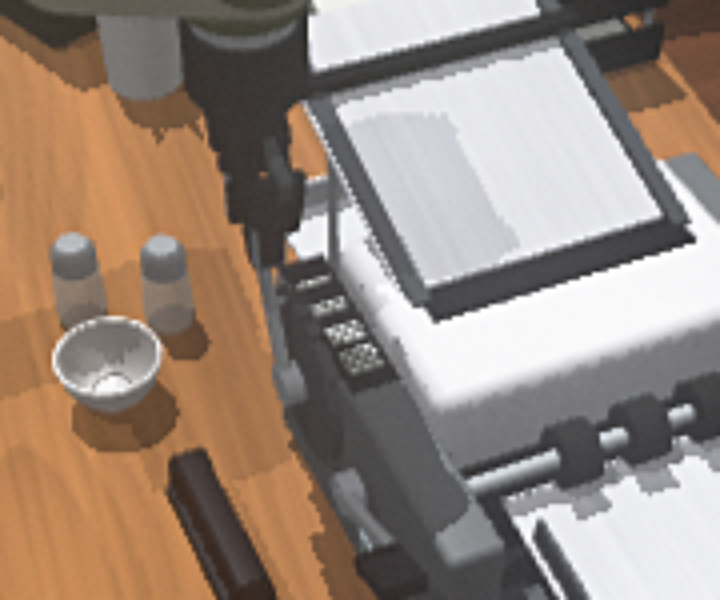

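The picture shows the fingers straddling the knob with no contact, so I'll sweep right.

Request:
{"method": "carry_out", "body": {
  "deltas": [0,-10,0,0,0,0,0.5,0,-18,0,0,0,0,0.5,0,-26,0,0,0,0,0.5,0,-33,0,0,0,0,0.5,0,-40,0,0,0,0,0.5,0,-46,0,0,0,0,0.5,0,-50,0,0,0,0,0.5,0,-54,0,0,0,0,0.5]
}}

```text
t: 4.58
position: [488.1, 63.6, 218.5]
orientation: [-0.114, 3.139, -0.001]
wrist_force: [0.0, 0.2, 0.9]
grip_width: 0.497
grasp_force: 0.1
```

Request:
{"method": "carry_out", "body": {
  "deltas": [0,-3,0,0,0,0,0.5,0,-6,0,0,0,0,0.5,0,-8,0,0,0,0,0.5,0,-8,0,0,0,0,0.5]
}}

```text
t: 4.92
position: [488.6, 55.9, 218.2]
orientation: [0.114, -3.139, 0.0]
wrist_force: [-0.2, -0.6, 0.4]
grip_width: 0.501
grasp_force: 0.0
```

```bash
python3 -c "
from h import *
to([(484,54,218)])
im=vision.get_image('side'); cv2.imwrite('pics/s3.png',cv2.resize(im['img'][100:250,220:400],None,fx=4,fy=4)[:,:,::-1])"
```

```text
t 4.9167 pos [488.6  55.9 218.2] F [-0.2 -0.6  0.4] grip 0.501109966077452 y-axis yaw 94.2 zax [-0. -0. -1.]
(484, 54, 218) -> [ 4.7 -1.6  0.2]
```

View pics/s3.png

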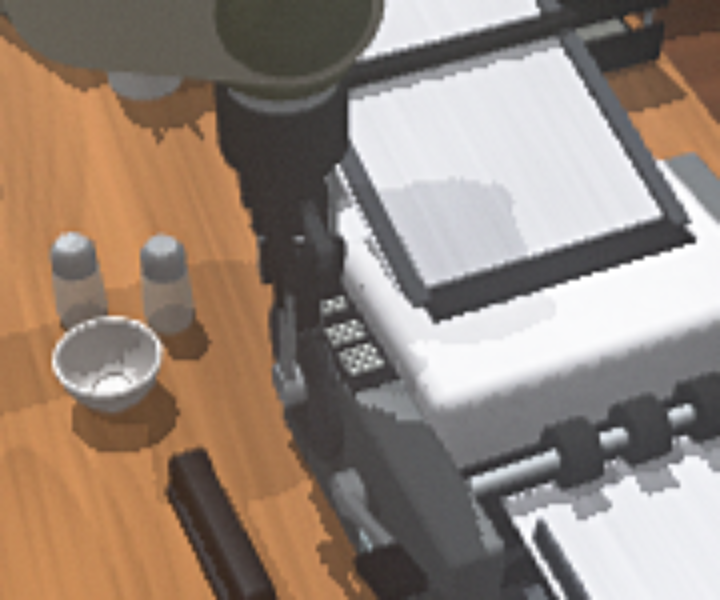

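The lever has swung right, but the knob is hidden in the gripper. I'll rise and measure it.

Request:
{"method": "carry_out", "body": {
  "deltas": [0,0,-20,0,0,0,0.5,0,0,-45,0,0,0,0.5,0,0,-70,0,0,0,0.5,0,0,-70,0,0,0,0.5]
}}

```text
t: 5.3
position: [489.9, 56.4, 292.7]
orientation: [-0.115, 3.132, -0.002]
wrist_force: [-0.4, -0.1, 0.1]
grip_width: 0.5
grasp_force: 0.0
```

```bash
python3 -c "
from h import *
p=np.load('p.npy')
c,s=np.cos(p[2]),np.sin(p[2])
def W(a): y=75-105*np.sin(a-.39); return [p[0]+c*-188-s*y,p[1]-s*188+c*y,125+105*np.cos(a-.39)]
for n in ('wrist','side','scene'):
  im=vision.get_image(n)
  print(n,[(r['xy'],round(r['score'],2)) for r in place_of(n,'thickness_knob')[:2]],[proj(im,W(a)).round(1).tolist() for a in (0,.26,.52,.78)])
  if n=='wrist': cv2.imwrite('pics/w2.png',im['img'][100:300,150:450][:,:,::-1])
to([(487,0,290),(487,-124,290),(487,-124,185)])"
```

```text
wrist [([330.2, 210.4], 0.95)] [[397.2, 211.1], [365.5, 213.6], [330.2, 213.1], [296.8, 209.8]]
side [([292.4, 170.3], 0.46)] [[285.4, 159.7], [288.6, 164.1], [292.1, 170.9], [295.7, 179.7]]
scene [([316.4, 156.4], 0.65), ([368.7, 157.5], 0.53)] [[335.3, 146.7], [327.8, 150.3], [319.9, 155.7], [312.2, 162.7]]
t 5.6 pos [488.2  56.4 287.3] F [-0.2 -0.3  0.2] grip 0.5012715248800027 y-axis yaw 94.2 zax [-0.002  0.    -1.   ]
(487, 0, 290) -> [  5.4 -56.2  -2.7]
(487, -124, 290) -> [  14.4 -179.9   -2.8]
(487, -124, 185) -> [  14.2 -179.9  102.2]
```

View pics/w2.png

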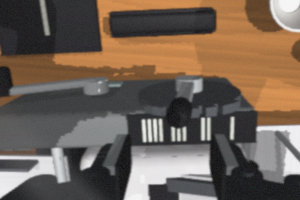

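The crop shows the knob right in front of the three-stroke group, and its pixel position (330,210) matches the 0.52 prediction. I'll do the pad next, with the fingers shut.

Request:
{"method": "carry_out", "body": {
  "deltas": [4,-36,0,0,0,0,0,8,-72,0,0,0,0,0,11,-108,0,0,0,0,0,14,-144,10,0,0,0,0,17,-182,20,0,0,0,0,17,-182,50,0,0,0,0,17,-182,80,0,0,0,0,17,-182,92,0,0,0,0]
}}

```text
t: 6.27
position: [483.2, -126.3, 192.1]
orientation: [0.112, -3.134, -0.005]
wrist_force: [-0.6, 0.5, -1.1]
grip_width: 0.001
grasp_force: 0.0
```

```bash
python3 -c "
from h import *
to([(484,-126,160),(484,-129,118)])
for n in ('side','scene'):
  im=vision.get_image(n); print(n,[(r['xy'],round(r['score'],2)) for r in place_of(n,'table_pad')[:2]],proj(im,(487.4,-122,172)))
  if n=='side': cv2.imwrite('pics/s4.png',cv2.resize(im['img'][150:300,220:400],None,fx=4,fy=4)[:,:,::-1])"
```

```text
t 6.2667 pos [ 483.2 -126.3  192.1] F [-0.6  0.5 -1.1] grip 0.0006193698085958169 y-axis yaw 94.1 zax [-0.006  0.003 -1.   ]
(484, -126, 160) -> [-1.   0.2 32.1]
(484, -129, 118) -> [-1.  -3.  74.1]
side [([311.7, 238.5], 0.64), ([300.0, 220.3], 0.57)] [313.75287758 241.09278215]
scene [([264.1, 204.2], 0.78)] [262.35263735 202.93670778]
```

View pics/s4.png

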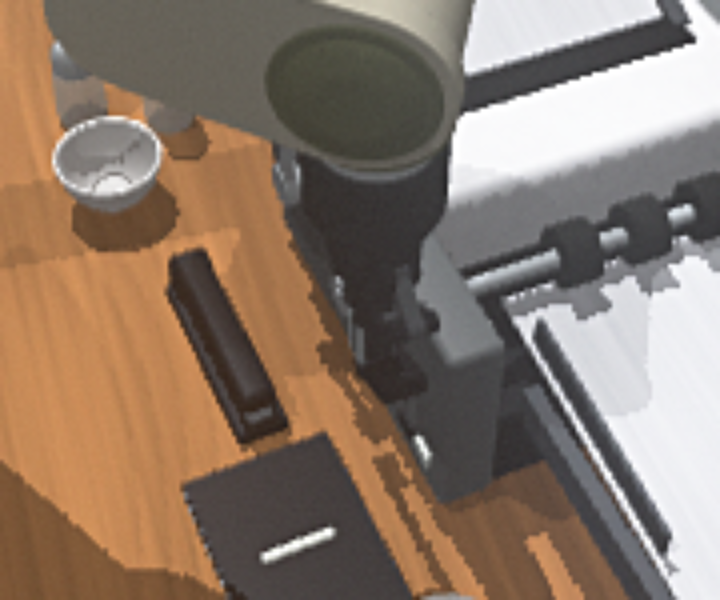

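The shut fingers are right above the black pad, at about (385,375) in the crop. I'll press down.

Request:
{"method": "carry_out", "body": {
  "deltas": [0,0,14,0,0,0,0,0,0,26,0,0,0,0,0,-1,38,0,0,0,0,0,-3,48,0,0,0,0,0,-4,56,0,0,0,0,0,-5,63,0,0,0,0,0,-6,69,0,0,0,0,0,-6,72,0,0,0,0]
}}

```text
t: 7.13
position: [486.1, -132.7, 125.1]
orientation: [-0.115, 3.137, -0.002]
wrist_force: [0.1, -0.6, -0.2]
grip_width: 0.004
grasp_force: 0.0
```

Request:
{"method": "carry_out", "body": {
  "deltas": [0,0,1,0,0,0,0,0,0,2,0,0,0,0,0,0,2,0,0,0,0]
}}

```text
t: 7.38
position: [485.5, -132.3, 122.6]
orientation: [-0.115, 3.139, -0.0]
wrist_force: [-0.1, 0.4, -0.9]
grip_width: 0.001
grasp_force: 0.0
```

No force at 122 mm, so the catch has probably drawn the pad down. I'll lift off and check.

Request:
{"method": "carry_out", "body": {
  "deltas": [0,0,-20,0,0,0,0,5,0,-50,0,0,0,0,35,0,-90,0,0,0,0,70,0,-130,0,0,0,0,105,0,-150,0,0,0,0,140,0,-150,0,0,0,0,140,0,-150,0,0,0,0,140,0,-150,0,0,0,0]
}}

```text
t: 8.05
position: [344.3, -142.5, 273.6]
orientation: [-0.112, 3.138, -0.003]
wrist_force: [0.8, 0.8, 0.2]
grip_width: 0.003
grasp_force: 0.0
```

```bash
python3 -c "
from h import *
to([])
for n in ('side','scene','wrist'):
  im=vision.get_image(n)
  for t in ('table_pad','thickness_knob'): print(n,t,[(r['xy'],round(r['score'],2),w(im,r['xy']).round()) for r in place_of(n,t)[:2]])
  print([proj(im,q).round(1).tolist() for q in ((487.4,-122,172),(488,-133,121),(489.9,63.9,229))])
  if n=='side': a=cv2.resize(im['img'][100:300,220:400],None,fx=3,fy=3)
  if n=='wrist': cv2.imwrite('pics/end.png',cv2.resize(np.hstack([a[:,:,::-1][:400,:],im['img'][:,:,::-1]]),(800,270)) if 0 else a[:,:,::-1])"
```

```text
t 8.05 pos [ 344.3 -142.5  273.6] F [0.8 0.8 0.2] grip 0.003196378181411841 y-axis yaw 94.1 zax [ 0.002 -0.002 -1.   ]
side table_pad [([317.0, 255.8], 0.69, array([ 494., -130.,  121.]))]
side thickness_knob [([292.6, 170.3], 0.5, array([489.,  55., 239.]))]
[[313.8, 241.1], [315.2, 257.3], [292.1, 170.9]]
scene table_pad [([263.5, 218.9], 0.72, array([ 502., -137.,  120.]))]
scene thickness_knob [([316.4, 151.2], 0.6, array([331., 161.,  -2.]))]
[[262.4, 202.9], [261.8, 214.3], [319.9, 155.7]]
wrist table_pad [([321.8, 308.4], 0.55, array([ 356., -141.,  309.]))]
wrist thickness_knob []
[[329.9, 332.7], [319.3, 301.7], [549.3, 397.3]]
```

View pics/end.png

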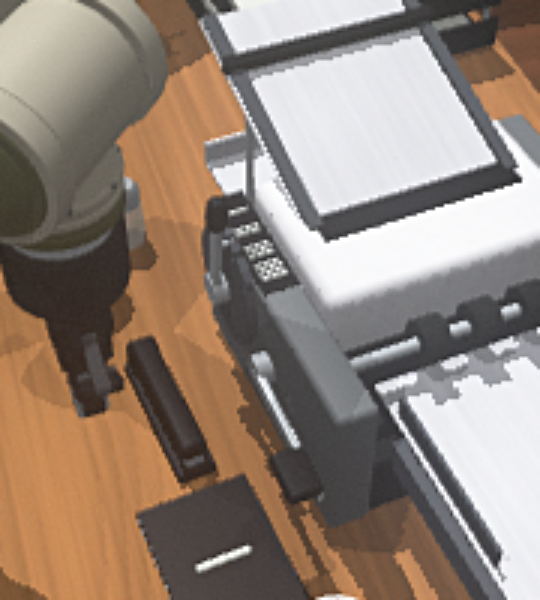

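The pad is down at about (295,475) in the crop, 121 mm high, and the knob is still in the third notch at (217,212). The robot is clear of everything, so I'm handing in.

```bash
python3 -c "
from h import *
print(robot.sign_off())"
```

```text
the job is handed in; nothing more can be done
None
```

I set the thickness lever in the third notch (three strokes) and pressed the feed-table lever down until it stayed at about 121 mm; the arm touched nothing else that I could see, and I handed the job in at about 8 s, though no verdict came back.

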